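Push an empty pot through the self-closing flap of a recycling caddy

ROBOT

A 6-joint arm with a two-finger parallel gripper is mounted at the origin on a cart in front of the work surface, level with it; the furniture and walls round the work are solid. World frame = base frame: x ahead of the robot, y to its left, z up, the work surface at z = 0. Lengths are in mm, angles in rad, forces in N, time in s.
With the tool pointing down it reaches from about 425 to 950 mm from the base axis. Payload 14.7 kg.
Tool frame: the origin (TCP) lies at the very end of the fingers, on their centre line; the grasp point (between the pads) lies 19 mm behind it; z points along the fingers, y is the line along which they close (so a half turn about z gives the same grasp; the last joint's range is limited). The gripper opens to 85 mm and grips with 20 to 120 N. Pads are 22 mm wide; open, the fingers measure 114 mm over their backs; the gripper's body (76 mm by 85 mm) begins 54 mm behind the grasp point. The pads swing forward as they close: fully open they stand 13 mm farther back than shut.
Start: joints at [1.097, 0.48, 1.596, -0, 1.065, -0.047], TCP at [269.05, 591.696, 231.297] pointing down, gripper open.
Joint ranges: [-2.75, 2.75], [-0.82, 2.05], [0.23, 2.67], [-1.56, 4.7], [0.09, 2.69], [-2.92, 2.92]. Speed limits (rad/s): [1.89, 1.89, 2.39, 3.01, 3.01, 3.01].

INTERFACE

Orientations are given as a unit quaternion [w, x, y, z].
In Python, from cell import env, viewer gives the robot as it stands.
- The arm moves only by the tool jog_arm, never from a script. Its argument "series" is one flat list of numbers, 5 for each row, row after row: the shift along the tool's x, y, z in units of 50 mm (1.0 is 50 mm), then the turn about the tool's z in units of 8 degrees (1.0 is 8 degrees), then the finger opening in mm, from 0 to 85.4. In form: [x, y, z, twist, grip, x, y, z, twist, grip, ...]. A call has exactly 8 rows; each row shifts and turns the commanded pose from where the row before left it, along the tool's axes as they then stand; what a row does not reach is not made up. A row lasts 1/10 s, in which the tool goes at most 50 mm and 8.59 degrees, less where a joint would pass 70% of its speed; a pose out of reach is approached as far as the arm can. A call is refused whole if a number of a shift passes 1 or a number of a turn 1, either way. A call with a gripper value outside its range is refused whole. The fingers move at their own pace and stop on an object; "squeeze" is the grip in N (left out, the last holds). Time passes only in rows, so rows that do not move let the fingers close, or fill a call up. It gives the time, the measured TCP pose, the force, the opening and the grip force at its end, in the units of the state.
- env.get_state(): the state, without advancing time (a new reading comes with each control period).
- viewer.snapshot(name): name is "side" or "top"; returns the picture (384x512x3 uint8, red, green, blue); there is no depth.
- viewer.calibration(name): a dict with "fx", "fy", "cx", "cy" (pixels), "R" (3x3) and "t" (3): a world point X has camera coordinates R X + t. Camera axes: x right, y down, z forward; pixel columns grow to the right and rows downward; lengths in mm; the calibration is good to about 2 mm. A picture is of the moment at which its call begins. calibration takes no time and is no camera call.
- env.finish_job(): hands the job in; it is judged then, once.
The state is a dict: "time_s": time; "joint_positions": joint angles; "qd": joint speeds; "joint_torque": joint torques, N m; "tcp_pos": TCP position; "tcp_rot": TCP orientation; "ft_force": force on the tool from outside, world axes, zero at the start; "ft_torque": the same for the moment, N m; "opening": opening from 0.0 (shut) to 1.0 (fully open); "grip_force": force on a finger pad.
Only numpy, scipy, OpenCV 4.12 (cv2) and the standard library are available. Lean on these libraries where they do the work, as an engineer would, in place of code of your own. Each camera call takes 0.05 s, during which the arm holds its last target. There are 200 camera calls.

TASK

Get the short empty pot on the tray into the recycling caddy without picking it up: push the black side lever away from the tray with one finger so that the self-closing flap drops open, keep it open, and push the pot along the tray and through the opening with the other finger. Have the flap open before the pot gets onto it, then take the hand away so that the flap closes over the pot, and leave the other things standing where they are.

Things in the scene. Friction and masses are not known exactly. Their poses are not given: they have to be found in the camera images.
- caddy: Grey recycling caddy 315 mm long, 84 wide, fixed on the worktop. Origin on the worktop straight below the flap hinge; x points from the feed tray (near part) to the bin (far part), y left, z up. Bin: x 0 to 187 mm, y +-42, inner floor 5 mm high, open top closed by the flap (x 4 to 121, flush with the tray), beyond it by a sloping pale cover (x 127 to 187, 130 to 170 mm high).
- tray (a point): Middle of the far end of the feed tray, on its surface, at the flap hinge: caddy x 0, y 0, 130 mm above the worktop. The tray is a level steel channel reaching 130 mm back from here (caddy -x), open at its near end, between two rails 12 mm high (inner faces at y +-36 mm, outer +-42).
- flap (a joint): Flap hinge, rad: 0 closed (level), 1.1 fully open (stop), its far edge then hanging down in the bin. Hinge axis along caddy y at x 0, 125 mm above the worktop. A spring closes it (0.08 to 0.2 N m, rising as it opens). Flap and black side lever are one rigid piece and turn together.
- lever_tip (a point): Tip centre (radius 4.5 mm) of the black side lever: paddle 26 mm wide (caddy y 47 to 73, outside the left rail), 6 thick, 60 long from hinge axis to tip. Flap closed: leans 0.45 rad back (tip at caddy x -26, 179 mm high); open: 0.65 rad the other way (x +36, 173 mm high). Pushed to caddy +x it opens the flap; takes 2 to 7 N at 25 to 30 mm above tray level.
- pot: Empty short screw-lid pot, 64 mm diameter, 62 high, about 80 g, standing upright on the feed tray. Origin at the centre of its underside, z along its axis. Slides when pushed. Its weight alone does not open the flap near the hinge.
- tall_pot: Bystander: taller screw-lid pot, 56 dia x 75 mm, standing on the worktop beside the caddy. Origin at centre of underside.
- shaker: Bystander: salt shaker with metal cap, 44 dia x 90 mm, standing on the worktop beside the caddy. Origin at centre of underside.
- can: Bystander: slim drink can, 53 dia x 132 mm, standing on the worktop beside the caddy. Origin at centre of underside.
- cup: Bystander: brown cup, 96 dia x 80 mm, standing on the worktop beside the caddy. Origin at centre of underside.
Things that resemble listed ones, but are neither listed nor needed, are in the scene too. There is more than one size of the pot; the job needs the middle-sized.

How it is judged (in metres and radians):
On the way, in this order (a step that is already met when the one before it is completed fails the run):
1. the flap is pushed well open (over 0.7 rad) while the pot is still on the tray (value of joint flap above 0.7 rad and x of pot in the frame of caddy below 0.01 m and height (world z) of pot above 0.118 m), for 0.1 s.
2. the pot has dropped through the opening while the flap is held open (value of joint flap above 0.3 rad and x of pot in the frame of caddy above 0 m and height (world z) of pot below 0.1 m), for 0.05 s.
At the end, for the whole second after the job is handed in: The pot lies at rest inside the bin (its underside centre within the bin walls and lower than 100 mm above the worktop) and the flap has closed to within 0.1 rad (x of pot in the frame of caddy between 0 and 0.185 m and y of pot in the frame of caddy between -0.04 and 0.04 m and height (world z) of pot below 0.1 m and linear speed of pot below 0.03 m/s and value of joint flap below 0.1 rad); the robot touches nothing.
It fails at once if the pot is lifted off the tray (height (world z) of pot above 0.155 m).
It fails at once if the pot is pushed onto the flap while the flap is not open (x of pot in the frame of caddy above 0.015 m and height (world z) of pot above 0.118 m and value of joint flap below 0.45 rad).
It fails at once if a bystander beside the caddy is moved more than 3 cm or knocked over (distance of any of tall_pot, shaker, can, cup from where it was at the start of the episode above 0.03 m or angle between any of tall_pot, shaker, can, cup's own z axis and vertical above 0.5 rad).
It also fails if it takes over 35 s, if anything falls off the work surface, if the arm or the gripper's body presses on something with over 40 N, if the wrist force passes 120 N, or if a joint passes its speed limit or range.

## Working session

There is one attempt and no reset: what is moved stays moved. The work goes in short steps, Python scripts to look and compute and a tool call to move; the robot and the scene stay as the last step left them, time stands still between calls to the robot, and variables do not carry over. Pictures are saved under pics/ and viewed, at most 10 in all, crops included, and the job is handed in when it is done.

Besides the shell and the picture viewer there is one more tool, called as name(argument=value, ...) on one line, values as JSON. jog_arm: Moves the arm, as the interface text tells. Its arguments: {"type":"object","properties":{"series":{"type":"array","items":{"type":"number"}},"squeeze":{"type":"number"}},"required":["series"]}

```bash
mkdir -p pics
python3 - <<'E'
from cell import env, viewer
import cv2
for n in("side","top"):
    im=viewer.snapshot(n); cv2.imwrite(f"pics/{n}0.png",cv2.cvtColor(im,cv2.COLOR_RGB2BGR))
    c=viewer.calibration(n); print(n,c)
s=env.get_state(); print(s['time_s'],s['tcp_pos'],s['tcp_rot'])
E
```

```text
side {'fx': 372.2239408278903, 'fy': 372.2239408278903, 'cx': 250.75407573651634, 'cy': 187.72540426914873, 'R': array([[ 0.94706456, -0.32100437, -0.00499077],
       [-0.16859169, -0.48404921, -0.85864615],
       [ 0.27321338,  0.81403474, -0.51254452]]), 't': array([-438.60720399,  237.86788497,  758.08263476])}
top {'fx': 417.4285100781414, 'fy': 417.4285100781414, 'cx': 251.67869692736645, 'cy': 196.82146832440085, 'R': array([[ 1.44063143e-01, -9.89568339e-01,  5.59633698e-04],
       [-9.65786009e-01, -1.40724064e-01, -2.17839670e-01],
       [ 2.15645994e-01,  3.08421811e-02, -9.75984408e-01]]), 't': array([ 39.90012058, 527.89795126, 957.23414784])}
0.1 [268.89220886 591.37619879 230.73551254] [-1.31616045e-04  2.11773302e-01  9.77318665e-01 -5.27190542e-04]
```

View pics/side0.png

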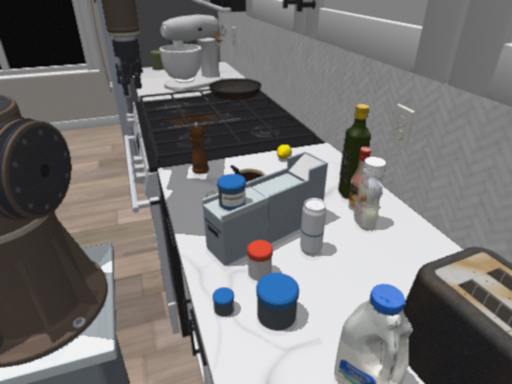

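View pics/top0.png

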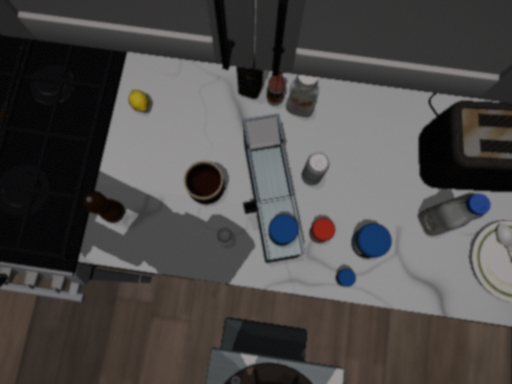

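Blue-lidded candidates in the top view are (284,229) on the tray, (373,240) large and (346,277) small, both on the worktop. The one on the tray is middle-sized, so it fits. The black lever is at (251,207). The bystanders are the cup (205,180), shaker (225,236), can (316,167) and red-lidded tall pot (322,229). I'll confirm with an enlarged crop.

Run:
```python
import cv2
im=cv2.imread("pics/top0.png")[105:275,180:350]
im=cv2.convertScaleAbs(cv2.resize(im,(600,600),interpolation=cv2.INTER_CUBIC),alpha=1.5,beta=20)
s=600/170
for u in range(180,350,20): cv2.putText(im,str(u),(int((u-180)*s),10),0,.35,(0,255,255)); cv2.line(im,(int((u-180)*s),12),(int((u-180)*s),20),(0,255,255))
for v in range(120,275,20): cv2.putText(im,str(v),(0,int((v-105)*s)),0,.35,(0,255,255))
cv2.imwrite("pics/crop1.png",im)
```

```text
(no output)
```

View pics/crop1.png

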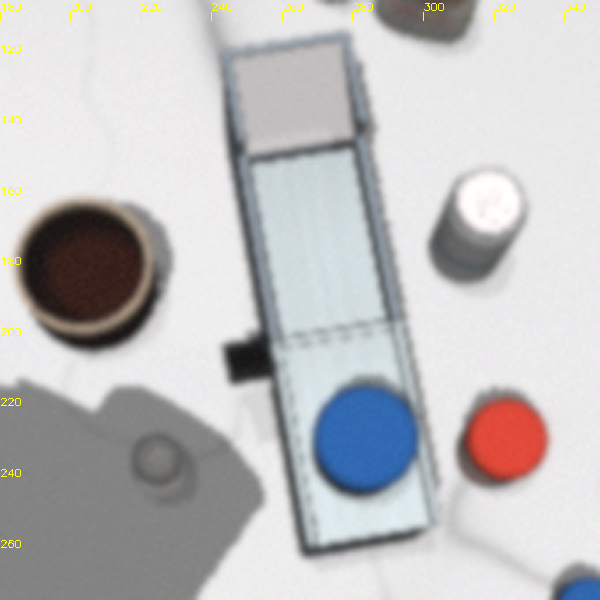

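The crop shows the pot on the tray with lid centre at pixel (283.7,229.4), and the hinge line at about (258,202) to (294,196). The lever sits at (244–256, 201–213), and the cup and shaker are both on the lever's side.

```bash
cat > h.py <<'E'
from cell import env, viewer
import numpy as np
from scipy.optimize import least_squares
C={n:viewer.calibration(n) for n in("top","side")}
def proj(X,n="top"):
    c=C[n]; p=np.atleast_2d(X)@np.array(c["R"]).T+c["t"]
    return np.c_[c["fx"]*p[:,0]/p[:,2]+c["cx"],c["fy"]*p[:,1]/p[:,2]+c["cy"]]
def back(u,v,z,n="top"):
    c=C[n]; R=np.array(c["R"]); o=-R.T@c["t"]; d=R.T@[(u-c["cx"])/c["fx"],(v-c["cy"])/c["fy"],1]
    return o+d*(z-o[2])/d[2]
def toW(P,q):
    P=np.atleast_2d(P); c,s=np.cos(q[2]),np.sin(q[2])
    return np.c_[q[0]+c*P[:,0]-s*P[:,1],q[1]+s*P[:,0]+c*P[:,1],P[:,2]]
def toC(W,q):
    c,s=np.cos(q[2]),np.sin(q[2]); d=np.asarray(W)[:2]-q[:2]; return np.array([c*d[0]+s*d[1],-s*d[0]+c*d[1]])
E
python3 - <<'E'
from h import *
k=600/170
pc=np.array([[225,50],[350,33],[275,343],[403,320],[304,556],[437,522],[250,158],[355,144]])/k+[180,105]
P=np.array([[187,42,170],[187,-42,170],[0,36,130],[0,-36,130],[-130,42,142],[-130,-42,142],[125,36,130],[125,-36,130.]])
f=lambda q:(proj(toW(P,q))-pc).ravel()
r=least_squares(f,[600,0,0.1],x_scale=[100,100,.1]); q=r.x; print("caddy",q.round(3)); print(r.fun.reshape(-1,2).round(1))
np.save("q.npy",q)
print("side check",proj(toW([[-130,42,142],[-130,-42,142],[187,-42,170],[-26,60,179]],q),"side").round(0))
print("lever top px",proj(toW([[-26,47,179],[-26,73,179]],q)).round(1))
for n,u,v,z in(("pot",283.7,229.4,192),("shaker",224.5,235,90),("cup",204,181,80),("can",318.5,162,132),("tall",323.5,229,75)):
    w=back(u,v,z); print(n,w.round(0),toC(w,q).round(0))
E
```

```text
caddy [5.01071e+02 6.01380e+01 3.06000e-01]
[[-0.4 -0.1]
 [ 0.9 -0.9]
 [ 1.4  0.3]
 [-3.4  1.8]
 [ 0.4 -2.4]
 [ 1.1  0.9]
 [-0.4  0.6]
 [ 0.4 -0.2]]
side check [[200. 199.]
 [220. 216.]
 [328. 163.]
 [234. 168.]]
lever top px [[256.6 210.5]
 [244.5 212.4]]
pot [428.  36. 192.] [-77.  -1.]
shaker [411. 164.  90.] [-54. 126.]
cup [534. 234.  80.] [ 83. 156.]
can [603. -27. 132.] [  71. -114.]
tall [461. -63.  75.] [ -76. -105.]
```

```bash
cat >> h.py <<'E'
import os
if os.path.exists("q.npy"): q=np.load("q.npy")
from scipy.spatial.transform import Rotation as Ro
def go(L,Rr,z,s=None):
    """fingers centre L,R in caddy xy -> tool-frame shift (units), twist units, opening"""
    s=s or env.get_state(); w=s["tcp_rot"]; M=Ro.from_quat([w[1],w[2],w[3],w[0]]).as_matrix(); p=np.array(s["tcp_pos"])
    A=toW([*L,z],q)[0]; B=toW([*Rr,z],q)[0]; y=(A-B); a=np.arctan2(y[1],y[0]); a0=np.arctan2(M[1,1],M[0,1])
    print("t",s["time_s"],"F",np.round(s["ft_force"],1),"tcp",p.round(1),"target",((A+B)/2).round(1),"shift",(M.T@((A+B)/2-p)/50).round(2),"twist",round(-np.degrees(a-a0)/8,2),"open",round(np.hypot(*y[:2])-14.5,1))
def where():
    s=env.get_state(); w=s["tcp_rot"]; M=Ro.from_quat([w[1],w[2],w[3],w[0]]).as_matrix(); p=np.array(s["tcp_pos"])
    h=s["opening"]*85/2+7.2
    print(s["time_s"],"F",np.round(s["ft_force"],1),"tcp",p.round(1),"L",toC(p+M[:,1]*h,q).round(1),"R",toC(p-M[:,1]*h,q).round(1),"j",np.round(s["joint_positions"],2))
def tri(a,b):
    f=lambda X:np.r_[proj(X,"top")[0]-a,proj(X,"side")[0]-b]
    r=least_squares(f,[450,300,150]); return r.x.round(0),r.fun.round(1)
E
python3 - <<'E'
from h import *
print("mill",tri((95,200),(198,128)))
go((-47,60),(-122,0),231); where()
E
```

```text
mill (array([440., 452., 154.]), array([ 0.1, -0.5, -0.7,  0.1]))
t 0.1 F [ 0.1 -0.6 -0. ] tcp [268.9 591.4 230.7] target [411.5  63.3 231. ] shift [-6.97 -8.43  0.  ] twist 1.17 open 81.5
0.1 F [ 0.1 -0.6 -0. ] tcp [268.9 591.4 230.7] L [-28.1 613.5] R [-94.7 539.5] j [ 1.1   0.48  1.6  -0.    1.07 -0.05]
```

jog_arm(series=[-0.5, -0.6, 0, 0.15, 82, -0.6, -0.72, 0, 0.15, 82, -0.6, -0.72, 0, 0.15, 82, -0.6, -0.72, 0, 0.15, 82, -0.6, -0.72, 0, 0.15, 82, -0.6, -0.72, 0, 0.15, 82, -0.6, -0.72, 0, 0.15, 82, -0.5, -0.6, 0, 0.15, 82])

```text
time_s: 0.9
tcp_pos: [338.1, 237.4, 231.2]
tcp_rot: [-0.0, 0.293, 0.956, -0.0]
ft_force: [0.0, 0.7, 0.4]
opening: 0.959
grip_force: 0.0
```

Run:
```python
from h import *
go((-47,60),(-122,0),231); where()
```

```text
t 0.9 F [0.  0.7 0.4] tcp [338.1 237.4 231.2] target [411.5  63.3 231. ] shift [-3.17 -2.06  0.  ] twist -0.04 open 81.5
0.9 F [0.  0.7 0.4] tcp [338.1 237.4 231.2] L [-64.4 247.9] R [-139.6  188.3] j [ 0.54  0.15  2.11 -0.    0.89 -0.44]
```

jog_arm(series=[-0.6, -0.4, 0, 0, 82, -0.6, -0.4, 0, 0, 82, -0.6, -0.4, 0, 0, 82, -0.6, -0.4, 0, 0, 82, -0.5, -0.3, 0, 0, 82, -0.27, -0.16, 0, 0, 82, 0, 0, 0, 0, 82, 0, 0, 0, 0, 82])

```text
time_s: 1.7
tcp_pos: [411.8, 65.5, 231.1]
tcp_rot: [-0.0, 0.293, 0.956, -0.0]
ft_force: [0.5, 0.0, -0.0]
opening: 0.965
grip_force: 0.0
```

Run:
```python
from h import *
go((-47,60),(-122,0),231); where()
import cv2
for n in("top","side"): cv2.imwrite(f"pics/{n}1.png",cv2.cvtColor(viewer.snapshot(n),cv2.COLOR_RGB2BGR))
a=cv2.imread("pics/top1.png")[120:300,160:360]; b=cv2.imread("pics/side1.png")[80:280,130:360]
cv2.imwrite("pics/c1.png",np.hstack([cv2.resize(a,(400,400)),cv2.resize(b,(400,400))]))
```

```text
t 1.7 F [ 0.5  0.  -0. ] tcp [411.8  65.5 231.1] target [411.5  63.3 231. ] shift [-0.02 -0.04  0.  ] twist -0.04 open 81.5
1.7 F [ 0.5  0.  -0. ] tcp [411.8  65.5 231.1] L [-45.7  61.9] R [-121.3    2.1] j [ 0.08  0.15  2.1   0.    0.89 -0.89]
```

View pics/c1.png

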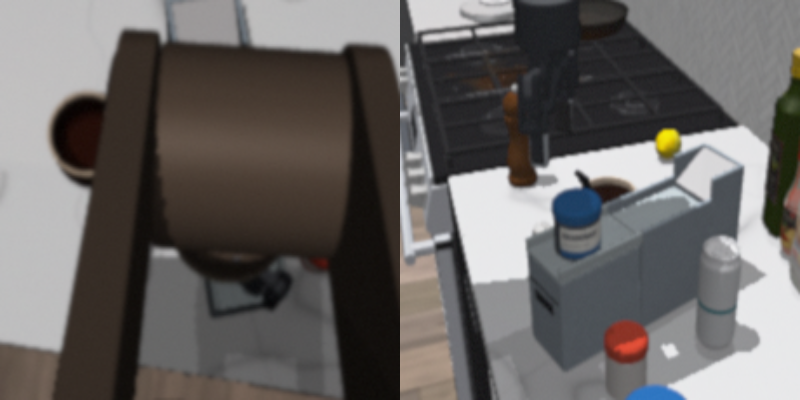

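Run:
```python
from h import *
for z in (231,244): print(proj(toW([[-45.7,62,z],[-121,2,z]],q),"side").round(0),proj(toW([[-45.7,62,z],[-121,2,z]],q),"top").round(0))
import cv2
b=cv2.imread("pics/side1.png")[80:230,160:280]
cv2.imwrite("pics/c2.png",cv2.resize(b,(480,600),interpolation=cv2.INTER_CUBIC))
```

```text
[[225. 150.]
 [210. 169.]] [[251. 216.]
 [288. 249.]]
[[225. 145.]
 [210. 164.]] [[251. 215.]
 [288. 248.]]
```

View pics/c2.png

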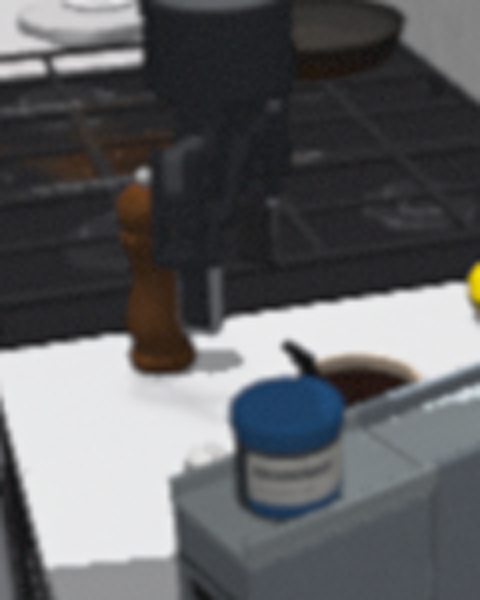

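The close look shows the right finger tip at side pixel (210,162). That puts the open tips about 13 mm above the TCP, in line just behind the pot, and the other finger projects behind the lever. I'll back off 8 mm and descend.

Run:
```python
from h import *
go((-54,60),(-129,0),140)
```

```text
t 1.8 F [0.3 0.3 0.2] tcp [411.6  66.1 231.2] target [404.8  61.2 140. ] shift [ 0.06 -0.16  1.82] twist -0.03 open 81.5
```

jog_arm(series=[0.03, -0.08, 0, 0, 82, 0.03, -0.08, 0, 0, 82, 0, 0, 0.1, 0, 82, 0, 0, 0.3, 0, 82, 0, 0, 0.2, 0, 82, 0, 0, 0, 0, 82, 0, 0, 0, 0, 82, 0, 0, 0, 0, 82])

```text
time_s: 2.6
tcp_pos: [405.4, 60.6, 201.6]
tcp_rot: [0.0, 0.293, 0.956, 0.0]
ft_force: [0.3, -0.2, 0.5]
opening: 0.964
grip_force: 0.0
```

Run:
```python
from h import *
go((-54,60),(-129,0),140); where()
```

```text
t 2.6 F [ 0.3 -0.2  0.5] tcp [405.4  60.6 201.6] target [404.8  61.2 140. ] shift [0.02 0.   1.23] twist -0.03 open 81.5
2.6 F [ 0.3 -0.2  0.5] tcp [405.4  60.6 201.6] L [-53.3  59.2] R [-128.8   -0.7] j [ 0.07  0.18  2.15  0.    0.81 -0.9 ]
```

Reach is fine, so I'll go down the rest of the way.

jog_arm(series=[0, 0, 0.2, 0, 82, 0, 0, 0.3, 0, 82, 0, 0, 0.3, 0, 82, 0, 0, 0.25, 0, 82, 0, 0, 0.18, 0, 82, 0, 0, 0, 0, 82, 0, 0, 0, 0, 82, 0, 0, 0, 0, 82])

```text
time_s: 3.4
tcp_pos: [405.5, 60.6, 140.2]
tcp_rot: [0.0, 0.293, 0.956, 0.0]
ft_force: [0.3, -0.5, 0.5]
opening: 0.96
grip_force: 0.0
```

Run:
```python
from h import *
where()
print("to +x open"); go((-4,60),(-79,0),140)
import cv2
b=viewer.snapshot("side")[100:250,160:310,::-1]
cv2.imwrite("pics/c3.png",cv2.resize(b,(600,600),interpolation=cv2.INTER_CUBIC))
```

```text
3.4 F [ 0.3 -0.5  0.5] tcp [405.5  60.6 140.2] L [-53.3  59. ] R [-128.6   -0.6] j [ 0.07  0.29  2.22 -0.    0.63 -0.9 ]
to +x open
t 3.4 F [ 0.3 -0.5  0.5] tcp [405.5  60.6 140.2] target [452.5  76.2 140. ] shift [-0.6   0.79  0.01] twist -0.03 open 81.5
```

View pics/c3.png

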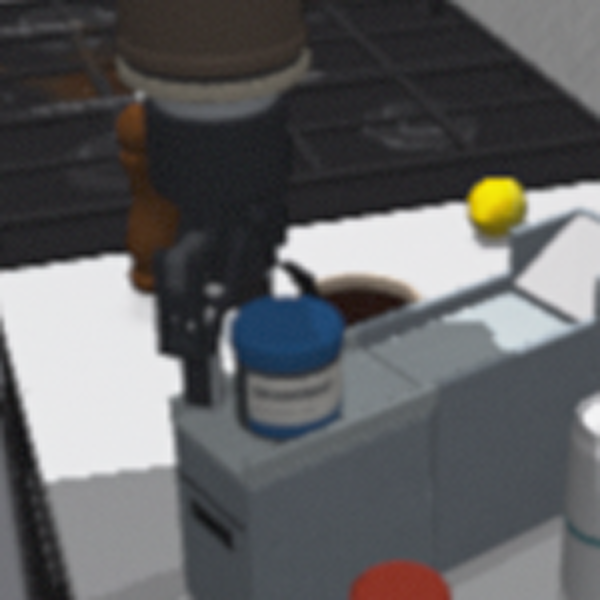

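The fingers are behind the pot, at crop (200,390), and behind the lever. Next I push +x about 50 mm.

jog_arm(series=[-0.06, 0.08, 0, 0, 82, -0.1, 0.13, 0, 0, 82, -0.1, 0.13, 0, 0, 82, -0.1, 0.13, 0, 0, 82, -0.1, 0.13, 0, 0, 82, -0.1, 0.13, 0, 0, 82, -0.06, 0.08, 0, 0, 82, 0, 0, 0, 0, 82])

```text
time_s: 4.25
tcp_pos: [453.8, 76.9, 139.5]
tcp_rot: [-0.0, 0.293, 0.956, -0.0]
ft_force: [-3.1, -1.7, 0.9]
opening: 0.965
grip_force: 1.9
```

Run:
```python
from h import *
where()
go((2,60),(-73,0),140)
import cv2
b=viewer.snapshot("side")[100:250,160:310,::-1]
cv2.imwrite("pics/c4.png",cv2.resize(b,(600,600),interpolation=cv2.INTER_CUBIC))
```

```text
4.25 F [-3.1 -1.7  0.9] tcp [453.8  76.9 139.5] L [-2.3 60.2] R [-77.8   0.3] j [ 0.1   0.35  2.11 -0.    0.68 -0.87]
t 4.25 F [-3.1 -1.7  0.9] tcp [453.8  76.9 139.5] target [458.2  78.1 140. ] shift [-0.06  0.07 -0.01] twist -0.03 open 81.5
```

View pics/c4.png

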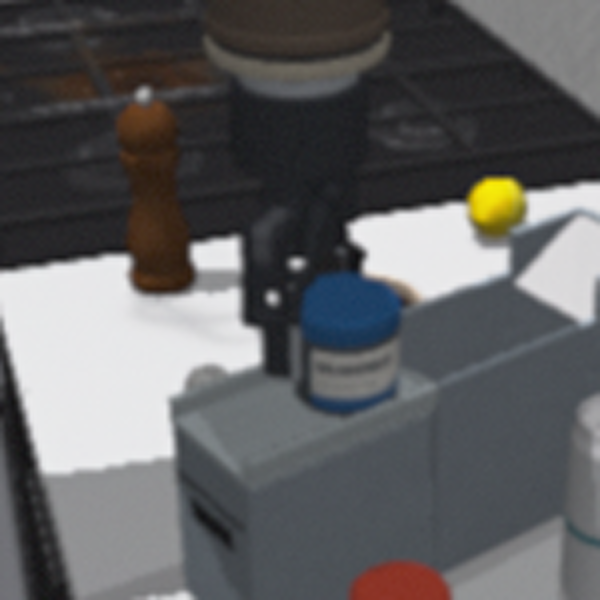

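The flap is open: the dark bin interior shows at crop (470,330). The pot is still on the tray. I push a little further, then compute the pivot rows.

jog_arm(series=[-0.04, 0.05, 0, 0, 82, -0.04, 0.05, 0, 0, 82, 0, 0, 0, 0, 82, 0, 0, 0, 0, 82, 0, 0, 0, 0, 82, 0, 0, 0, 0, 82, 0, 0, 0, 0, 82, 0, 0, 0, 0, 82])

```text
time_s: 5.1
tcp_pos: [459.1, 78.6, 139.7]
tcp_rot: [-0.0, 0.293, 0.956, -0.0]
ft_force: [-5.7, -1.6, -1.8]
opening: 0.961
grip_force: 2.1
```

```bash
cat > plan.py <<'E'
from h import *
def plan(Rx,Lx,Ly,Ry,z1,n=8):
    s=env.get_state(); w=s["tcp_rot"]; M=Ro.from_quat([w[1],w[2],w[3],w[0]]).as_matrix(); p=np.array(s["tcp_pos"]); h=s["opening"]*85/2+7.2
    L0=toC(p+M[:,1]*h,q); R0=toC(p-M[:,1]*h,q); z0=p[2]; a=np.arctan2(M[1,1],M[0,1])
    for i in range(1,n+1):
        f=i/n; L=L0+(np.array([Lx,Ly])-L0)*f; R=R0+(np.array([Rx,Ry])-R0)*f
        A=toW([*L,0],q)[0,:2]; B=toW([*R,0],q)[0,:2]; c=np.r_[(A+B)/2,z0+(z1-z0)*f]; d=A-B
        Y=np.array([np.cos(a),np.sin(a)]); X=np.array([-Y[1],Y[0]]); dp=c-p
        an=np.arctan2(d[1],d[0])
        print([round(float(v),3) for v in (dp[:2]@X/50,dp[:2]@Y/50,-dp[2]/50,-np.degrees(an-a)/8,np.hypot(*d)-14.5)])
        p=c;a=an
E
python3 - <<'E'
from plan import *
where(); plan(-40,4,60,0,143)
E
```

```text
5.1 F [-5.7 -1.6 -1.8] tcp [459.1  78.6 139.7] L [ 3.2 60. ] R [-72.1   0.3] j [ 0.1   0.36  2.1  -0.    0.68 -0.87]
[-0.026, 0.032, -0.008, -0.189, 78.579]
[-0.027, 0.031, -0.008, -0.202, 75.64]
[-0.028, 0.03, -0.008, -0.215, 72.776]
[-0.028, 0.03, -0.008, -0.23, 69.997]
[-0.029, 0.029, -0.008, -0.245, 67.31]
[-0.03, 0.028, -0.008, -0.261, 64.725]
[-0.031, 0.027, -0.008, -0.278, 62.253]
[-0.032, 0.025, -0.008, -0.296, 59.904]
```

jog_arm(series=[-0.026, 0.032, -0.01, -0.19, 79, -0.027, 0.031, -0.01, -0.2, 76, -0.028, 0.03, -0.01, -0.22, 73, -0.028, 0.03, -0.01, -0.23, 70, -0.029, 0.029, -0.01, -0.25, 67, -0.03, 0.028, -0.01, -0.26, 65, -0.031, 0.027, -0.01, -0.28, 62, -0.032, 0.025, -0.01, -0.3, 60])

```text
time_s: 5.9
tcp_pos: [475.5, 83.3, 144.0]
tcp_rot: [0.0, 0.161, 0.987, -0.0]
ft_force: [-4.1, -6.0, 0.1]
opening: 0.706
grip_force: 2.9
```

Run:
```python
from plan import *
where(); plan(0,4,60,0,146)
import cv2
b=viewer.snapshot("side")[100:250,160:310,::-1]
cv2.imwrite("pics/c5.png",cv2.resize(b,(600,600),interpolation=cv2.INTER_CUBIC))
```

```text
5.9 F [-4.1 -6.   0.1] tcp [475.5  83.3 144. ] L [ 4.5 59.9] R [-39.3  -0.3] j [ 0.11  0.37  2.06 -0.    0.71 -1.14]
[-0.039, 0.029, -0.005, -0.401, 57.093]
[-0.04, 0.027, -0.005, -0.432, 54.506]
[-0.042, 0.024, -0.005, -0.464, 52.188]
[-0.043, 0.021, -0.005, -0.495, 50.17]
[-0.045, 0.018, -0.005, -0.525, 48.481]
[-0.046, 0.015, -0.005, -0.55, 47.147]
[-0.047, 0.011, -0.005, -0.571, 46.192]
[-0.048, 0.008, -0.005, -0.586, 45.633]
```

View pics/c5.png

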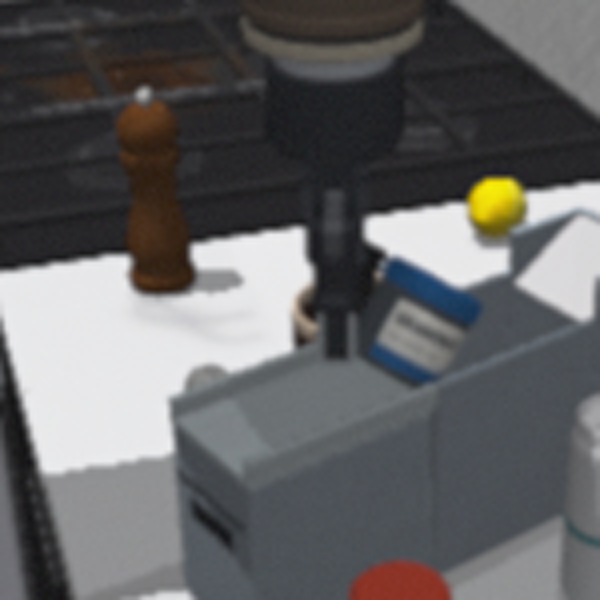

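The pot is tipping over the hinge into the opening, at crop (425,325), with the flap held open. I continue the pivot.

jog_arm(series=[-0.04, 0.03, -0.005, -0.4, 57, -0.04, 0.027, -0.005, -0.43, 55, -0.042, 0.024, -0.005, -0.46, 52, -0.043, 0.021, -0.005, -0.5, 50, -0.045, 0.018, -0.005, -0.52, 49, -0.046, 0.015, -0.005, -0.55, 47, -0.047, 0.01, -0.005, -0.57, 46, -0.048, 0.008, -0.005, -0.58, 46])

```text
time_s: 6.75
tcp_pos: [493.7, 89.2, 145.8]
tcp_rot: [-0.0, -0.119, 0.993, -0.0]
ft_force: [-5.2, -5.2, 0.7]
opening: 0.54
grip_force: 3.0
```

Run:
```python
from plan import *
where()
import cv2
b=viewer.snapshot("side")[100:250,160:310,::-1]
cv2.imwrite("pics/c6.png",cv2.resize(b,(600,600),interpolation=cv2.INTER_CUBIC))
```

```text
6.75 F [-5.2 -5.2  0.7] tcp [493.7  89.2 145.8] L [ 3.7 60. ] R [-0.3 -0.2] j [ 0.12  0.39  2.02 -0.    0.73 -1.69]
```

View pics/c6.png

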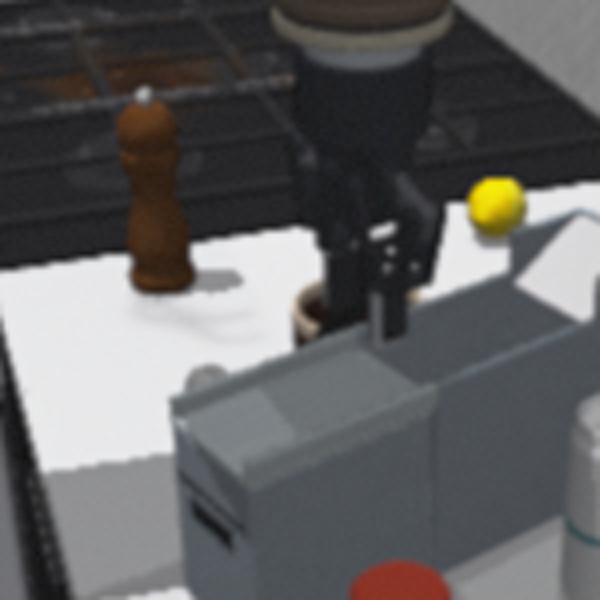

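The pot has dropped out of sight into the bin. I now retreat along the tray so the flap closes following the finger, then lift.

jog_arm(series=[0.1, 0, 0, 0, 46, 0.2, 0, 0, 0, 46, 0.2, 0, 0, 0, 46, 0.25, 0, 0, 0, 46, 0.25, 0, 0, 0, 46, 0.2, 0, 0, 0, 46, 0.15, 0, 0, 0, 46, 0, 0, 0, 0, 46])

```text
time_s: 7.6
tcp_pos: [427.2, 73.5, 145.9]
tcp_rot: [-0.0, -0.117, 0.993, 0.0]
ft_force: [-0.5, 0.5, 1.2]
opening: 0.542
grip_force: 0.0
```

jog_arm(series=[0, 0, -0.3, 0, 46, 0, 0, -0.6, 0, 46, 0, 0, -0.6, 0, 46, 0, 0.3, -0.6, 0, 46, 0, 0.7, -0.3, 0, 46, 0, 0.8, 0, 0, 46, 0, 0.8, 0, 0, 46, 0, 0.4, 0, 0, 46])

```text
time_s: 8.4
tcp_pos: [393.0, 222.2, 266.2]
tcp_rot: [0.001, -0.118, 0.993, 0.0]
ft_force: [0.1, -0.1, 0.4]
opening: 0.536
grip_force: 0.0
```

jog_arm(series=[0, 0.5, 0, 0, 46, 0, 0.8, 0, 0, 46, 0, 0.8, 0, 0, 46, 0, 0.5, 0, 0, 46, 0, 0, 0, 0, 46, 0, 0, 0, 0, 46, 0, 0, 0, 0, 46, 0, 0, 0, 0, 46])

```text
time_s: 9.2
tcp_pos: [363.2, 345.2, 265.9]
tcp_rot: [0.0, -0.117, 0.993, -0.0]
ft_force: [-0.3, -0.3, 0.1]
opening: 0.539
grip_force: 0.0
```

Run:
```python
from plan import *
where()
import cv2
cv2.imwrite("pics/c7.png",np.hstack([cv2.resize(viewer.snapshot(n)[a:a+170,b:b+170,::-1],(400,400),interpolation=cv2.INTER_CUBIC) for n,a,b in(("top",105,180),("side",130,190))]))
```

```text
9.2 F [-0.3 -0.3  0.1] tcp [363.2 345.2 265.9] L [-43.4 343.4] R [-47.7 283.4] j [ 0.7   0.23  1.89 -0.    1.02 -1.11]
```

View pics/c7.png

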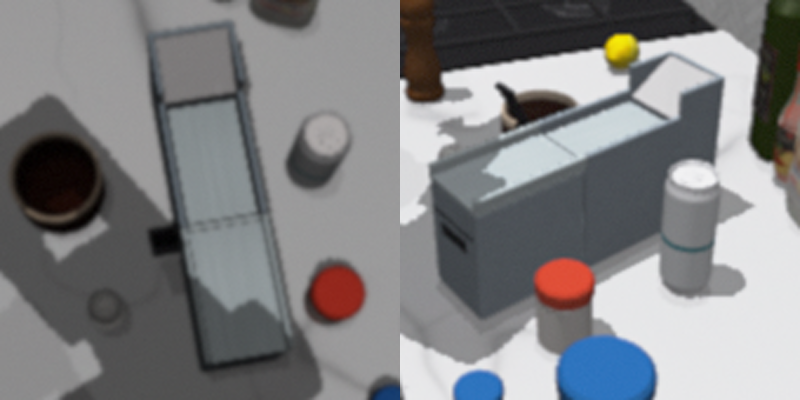

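The flap is level and closed, the tray is empty, and the lever is back at crop (165,240). The cup, shaker, can and tall pot stand where they were, so I'm handing in.

```bash
python3 -c "
from cell import env
print(env.finish_job())"
```

```text
the job is handed in; nothing more can be done
None
```

The pot was pushed through the opening with the flap held open and dropped into the bin; the flap then closed over it, the bystanders stayed where they were, and the job was handed in at about 9 s on the robot's clock (no verdict was returned).

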